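Pry open the snap case and fetch the spare clipper head

ROBOT

A 6-joint arm with a two-finger parallel gripper is mounted at the origin on the work surface. World frame = base frame: x ahead of the robot, y to its left, z up, the work surface at z = 0. Lengths are in mm, angles in rad, forces in N, time in s.
With the tool pointing down it reaches from about 250 to 725 mm from the base axis. Payload 9.7 kg.
Tool frame: the origin (TCP) lies on the centre line of the jaws, within the pads' length; the fingertips stand 8 mm ahead of it and the grasp point (between the pads) lies 11 mm behind it; z points along the fingers, y is the line along which they close (so a half turn about z gives the same grasp; the last joint's range is limited). The gripper opens to 85 mm and grips with 20 to 120 N. Pads are 22 mm wide; open, the fingers measure 114 mm over their backs; the gripper's body (76 mm by 85 mm) begins 54 mm behind the grasp point. The pads swing forward as they close: fully open they stand 13 mm farther back than shut.
Start: joints at [-1.32, 0.087, 0.176, 1.66, 0, 1.571], TCP at [136.496, -532.791, 239.284] pointing down, gripper open.
Joint ranges: [-3.13, 3.13], [-0.85, 1.81], [-1.15, 1.24], [-2.2, 2.28], [-1.44, 1.52], [-3.14, 3.14]. Speed limits (rad/s): [2.22, 2.22, 2.57, 3.14, 3.14, 3.14].

INTERFACE

Orientations are given as a rotation vector (axis times angle).
In Python, from plant import robot gives the robot as it stands.
- The arm moves only by the tool jog_arm, never from a script. Its argument "plan" is a list of rows, each a list of 7 numbers: the shift along the tool's x, y, z in mm, then the turn, a rotation vector about the tool's x, y, z in rad, then the gripper command: -1 is fully open, 1 is shut, values between are in proportion. A call has 1 to 5 rows; each row is the pose to reach, as a shift and turn from the pose commanded when the call began, along the tool's axes at that moment; what a row does not reach only later rows make up. A row lasts 1/10 s, in which the tool goes at most 50 mm and 8.59 degrees, less where a joint would pass 70% of its speed; a pose out of reach is approached as far as the arm can. A call with a gripper value outside its range is refused whole. The fingers move at their own pace and stop on an object; "squeeze" is the grip in N (left out, the last holds). Time passes only in rows, so rows that repeat a pose let the fingers close. It gives the time, the measured TCP pose, the force, the opening and the grip force at its end, in the units of the state.
- robot.read_state(): the state, without advancing time (a new reading comes with each control period).
- robot.capture(name): name is "scene" or "top"; returns a dict with "frame" (384x512x3 uint8, blue, green, red), "z_map" (384x512 float32, mm along the optical axis (not along the pixel's ray), 0 where there is no reading), "mtx" (3x3 intrinsics, pixels), "position" and "attitude" of the camera in the world. Camera axes: x right, y down, z forward; pixel columns grow to the right and rows downward; lengths in mm; the calibration is good to about 2 mm. A picture is of the moment at which its call begins.
- robot.finish_job(): hands the job in; it is judged then, once.
The state is a dict: "clock": time; "joint_pos": joint angles; "joint_vel": joint speeds; "joint_efforts": joint torques, N m; "eef_pos": TCP position; "tool_rot": TCP orientation; "force": force on the tool from outside, world axes, zero at the start; "ft_torque": the same for the moment, N m; "width": opening from 0.0 (shut) to 1.0 (fully open); "finger_force": force on a finger pad.
Only numpy, scipy, OpenCV 4.12 (cv2) and the standard library are available. Lean on these libraries where they do the work, as an engineer would, in place of code of your own. Each camera call takes 0.05 s, during which the arm holds its last target. There are 200 camera calls.

TASK

Slip the blade of the orange opener into the notch of the white case, lever the blue lid up with it (no hand on the lid until the blade has pried it well up) and swing the lid back until it stands open. Lay the opener back flat with its handle on the cork mat, then take the clipper head out of the case and set it gently down in the blue bowl, leaving the lid open. Do not knock over or shift the bottles, the tin, the bowl or the tools in the rack.

Things in the scene. Friction and masses are not known exactly. Their poses are not given: they have to be found in the camera images.
- case: White plastic snap case fixed to the bench, outer 110 (x) x 130 (y) x 55 mm tall without its lid, walls and floor 4 mm, origin at the centre of its underside. Its front wall (local -x) faces roughly to the robot; the lid is hinged along the top of the far (+x) wall.
- notch (a point): Middle of the pry notch, on the outer face of the case's front wall: a gap 50 mm wide and 9 mm tall between the cut-down front wall (its top at 46 mm there) and the lid's underside (at 55 mm); its axes are the case's, +x leads into the case. The wall there is 4 mm thick, free space behind.
- hinge (a point): Point on the lid's hinge axis (middle of the far top edge of the case, 55 mm above the bench); the hinge axis runs along the case's y.
- lid (a joint): Lid angle, rad: 0 shut, grows as the front edge rises, 1.57 upright, stop at 1.9. The hinge is stiff (about 2.5 N at the front edge) and the lid stays where it is left.
- lid_edge (a point): Middle of the lower front edge of the blue lid (110 x 130 x 6 mm, flush with the case's sides, nothing to grip); the lid runs from the hinge along its -x to here, underside at z = 0.
- opener: Flat opener lying on the cork mat: orange handle 90 mm long (local x -90 to 0), 22 mm wide (y), 18 mm tall, and a steel blade 70 mm long (x 0 to 70), 16 mm wide, 3 mm thick, with its mid-plane 9 mm above the underside. Origin on the underside where handle and blade meet; +x points to the blade's tip. 90 g, balance point near x = -10 mm.
- opener_tip (a point): Middle of the blade's front end (opener x = 70, z = 9 mm).
- opener_mid (a point): Point in the handle 25 mm behind the blade's root (opener x = -25, z = 9 mm).
- mat: Cork mat fixed on the bench, 210 (x) x 120 (y) x 4 mm; origin at the centre of its underside.
- head: Spare clipper head inside the case: black block 44 (x) x 30 (y) x 20 mm with a low steel comb on top (24 mm in all, look only), origin at the centre of its underside; 70 g.
- bowl: Blue ceramic bowl, rim radius 70 mm, 50 mm tall, loose; origin at the centre of its underside.
- bowl_in (a point): Centre of the bowl's inner floor.
- pin_brush: Pink pin brush upright in the beech rack (head 56 mm wide; its origin is its foot's underside; top 155 mm above the bench). The rack (70 x 340 x 50 mm) stands behind the case.
- steel_comb: Wide-tooth steel comb upright in the rack, 66 mm wide, top 149 mm above the bench; origin at its foot.
- flea_comb: Narrow flea comb with a green handle upright in the rack, 36 mm wide, top 149 mm above the bench; origin at its foot.
- bristle_brush: Bamboo bristle brush upright in the rack, 50 mm wide, top 155 mm above the bench; origin at its foot.
- shampoo: Green bottle, 56 mm across, 160 mm tall, origin at the centre of its underside.
- conditioner: Yellow bottle, 52 mm across, 140 mm tall, origin at the centre of its underside.
- tin: Steel tin, 60 mm across, 55 mm tall, origin at the centre of its underside.
Mind the look-alikes: they are no part of the job. What is meant by the opener is not yellow, and is the larger of those in its own colour.

How it is judged:
By the outcome, as a careful person would: the job done as asked, in the order asked, and still so for the second after the job is handed in, with the robot touching nothing.
It also fails if it takes over 64 s, if anything falls off the work surface, if the arm or the gripper's body presses on something with over 40 N, if the wrist force passes 120 N, or if a joint passes its speed limit or range.

## Working session

There is one attempt and no reset: what is moved stays moved. The work goes in short steps, Python scripts to look and compute and a tool call to move; the robot and the scene stay as the last step left them, time stands still between calls to the robot, and variables do not carry over. Pictures are saved under pics/ and viewed, at most 13 in all, crops included, and the job is handed in when it is done.

Besides the shell and the picture viewer there is one more tool, called after "Request:" as name(argument=value, ...), one argument or row to a line, values as JSON. jog_arm: Moves the arm, as the interface text tells. Its arguments: {"type":"object","properties":{"plan":{"type":"array","items":{"type":"array","items":{"type":"number"}}},"squeeze":{"type":"number"}},"required":["plan"]}

```bash
mkdir -p pics; ls
cat > h.py <<'E'
import numpy as np, cv2, pickle
from plant import robot
from scipy.spatial.transform import Rotation as R
def cap(n,save=None):
    c=robot.capture(n)
    if save: cv2.imwrite('pics/'+save,c['frame'])
    return c
def rot(a):
    a=np.array(a,float)
    return a if a.shape==(3,3) else (R.from_rotvec(a).as_matrix() if a.size==3 else None)
def ray(c,u,v):
    d=np.linalg.inv(c['mtx'])@np.array([u,v,1.]); return rot(c['attitude'])@d
def onz(c,u,v,z):
    p=np.array(c['position']);d=ray(c,u,v); return p+d*(z-p[2])/d[2]
def cloud(c):
    h,w=c['z_map'].shape;v,u=np.mgrid[:h,:w]
    d=np.stack([u,v,np.ones_like(u)],-1)@np.linalg.inv(c['mtx']).T
    return (d*c['z_map'][...,None])@rot(c['attitude']).T+np.array(c['position'])
E
python3 - <<'E'
from h import *
for n in('scene','top'):
    c=cap(n,n+'0.png'); pickle.dump(c,open(n+'0.pkl','wb'))
    print(n,c['mtx'].tolist(),c['position'],c['attitude'])
print(robot.read_state())
E
```

```text
pics
scene [[446.23222436926017, 0.0, 259.88896288568685], [0.0, 446.23222436926017, 184.73705387358072], [0.0, 0.0, 1.0]] [1299.96914556  693.36846699  941.5157478 ] [-1.09256565 -2.33577758  1.06228099]
top [[410.0134513664925, 0.0, 261.3138340196384], [0.0, 410.0134513664925, 184.57092376714073], [0.0, 0.0, 1.0]] [ 412.80417796   63.32231755 1097.09664455] [-2.14824517  2.18993305 -0.11032288]
{'clock': 0.1, 'joint_pos': array([-1.31999748e+00,  8.73888382e-02,  1.75249805e-01,  1.65979000e+00,
       -9.65637262e-06,  1.57080640e+00]), 'joint_vel': array([-2.76592616e-04, -1.85051654e-03,  1.85304097e-03,  6.29561282e-04,
        4.09293959e-05, -1.81577977e-05]), 'joint_efforts': array([ 5.87956019e-04, -5.21560407e+01,  4.65655768e+01,  1.59729581e-02,
        1.21895600e-04,  6.86635218e-06]), 'eef_pos': array([ 136.45039902, -532.61854754,  238.68157705]), 'tool_rot': array([-3.11581239e+00, -3.92766142e-01,  2.37505201e-04]), 'force': array([ 0.33718522, -0.39821006, -0.58414495]), 'ft_torque': array([-0.01949992,  0.01918735, -0.02787122]), 'finger_force': 0.0, 'width': 1.0028505380994714}
```

View pics/top0.png

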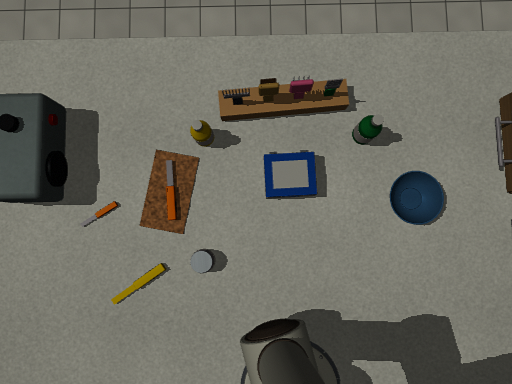

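View pics/scene0.png

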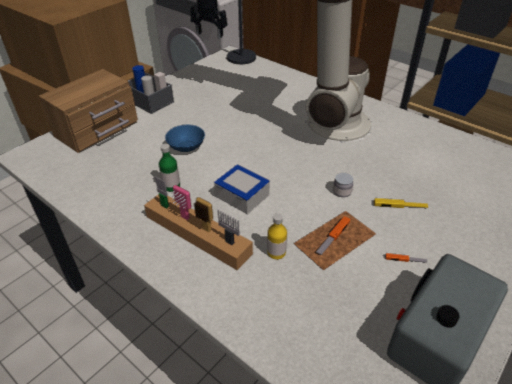

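The two views show three candidate openers, given here by their top-view pixels.
- **Orange, on the cork mat:** (171,190), large.
- **Orange, beside the grey box:** (100,213), small.
- **Yellow:** (140,283).

The one meant is (171,190): it is orange, the larger of the two orange ones, and lies on the mat. The lid is at (290,175), the bowl at (417,197), the tin at (203,261), the bottles at (202,132) and (368,130), and the rack at (285,98).

```bash
cat > m.py <<'E'
from h import *
c=pickle.load(open('top0.pkl','rb'));s=pickle.load(open('scene0.pkl','rb'))
f=c['frame'];hsv=cv2.cvtColor(f,cv2.COLOR_BGR2HSV);P=cloud(c)
def comps(lo,hi,amin=30,img=hsv):
    m=cv2.inRange(img,lo,hi);k,l,st,ce=cv2.connectedComponentsWithStats(m)
    return [(i,l==i,st[i],ce[i]) for i in range(1,k) if st[i][4]>amin]
def rect(mask,z):
    q=np.argwhere(mask)[:,::-1]; w=np.array([onz(c,u,v,z)[:2] for u,v in q],np.float32)
    return cv2.minAreaRect(w)
for nm,lo,hi,z in [('orange',(3,180,120),(14,255,255),22),('blue',(105,150,50),(125,255,255),61),('cork',(5,60,40),(16,200,220),4),('bowl',(95,100,30),(112,255,255),50)]:
    for i,m,st,ce in comps(lo,hi):
        print(nm,st.tolist(),ce.round(1),[np.round(a,1) for a in rect(m,z)],'medz',np.median(P[m][:,2]).round(1))
cr=np.hstack([cv2.resize(f[140:240,75:210],(540,400),interpolation=cv2.INTER_CUBIC)])
cv2.imwrite('pics/crop1.png',cr)
# heights of bench, and cylinders
for (u,v) in [(203,261),(202,132),(368,130),(290,175),(250,250),(417,197)]: print((u,v),P[v,u].round(1))
E
python3 m.py
```

```text
orange [166, 186, 9, 34, 237] [170.2 202.5] [array([480.1, 302.5]), array([87.2, 19.3]), np.float64(3.0)] medz 19.8
orange [95, 202, 22, 15, 102] [105.5 209.1] [array([465.6, 472.3]), array([11.9, 58.3]), np.float64(31.5)] medz 10.1
blue [264, 152, 53, 45, 1156] [289.9 174.1] [array([544.7, -10.8]), array([109. , 128.9]), np.float64(2.1)] medz 58.9
cork [219, 79, 130, 38, 2251] [281.6  99.8] [array([764.4,  -2.4]), array([ 74.9, 353.7]), np.float64(4.3)] medz 47.9
cork [500, 95, 12, 26, 231] [505.5 107.9] [array([ 723.3, -608.4]), array([30. , 71.6]), np.float64(85.4)] medz 40.3
cork [502, 124, 10, 36, 217] [507.2 141.8] [array([ 629.3, -603.6]), array([24.4, 96.8]), np.float64(85.4)] medz 36.0
cork [140, 150, 59, 84, 2918] [168.7 191.2] [array([511.9, 309.2]), array([119., 209.]), np.float64(78.2)] medz 1.9
cork [505, 164, 7, 28, 124] [508.5 176.7] [array([ 530.9, -599.8]), array([16.1, 73.7]), np.float64(85.4)] medz 27.8
bowl [264, 152, 53, 45, 1231] [289.9 174.5] [array([544.6, -11.5]), array([113.5, 130.8]), np.float64(2.1)] medz 58.9
bowl [390, 171, 54, 53, 2136] [417.5 197.3] [array([ 480.5, -333.9]), array([136. , 133.3]), np.float64(88.9)] medz 18.3
(203, 261) [329.1 212.7  51.5]
(202, 132) [647.6 206.4 102.8]
(368, 130) [ 643.1 -202.   109.4]
(290, 175) [541.9 -11.3  58.2]
(250, 250) [350.8  95.8  -7.9]
(417, 197) [ 483.1 -353.4    2.4]
```

View pics/crop1.png

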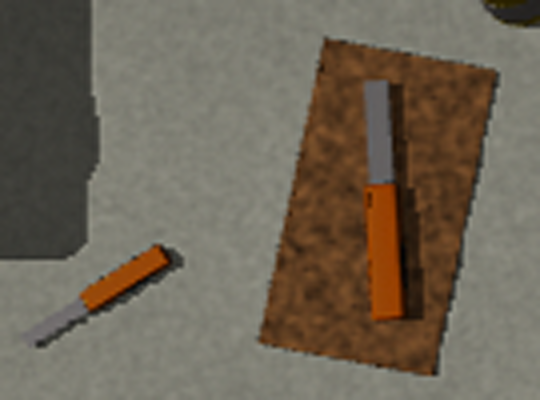

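The crop shows the large orange opener on the cork mat, with its blade tip at crop pixel (376,80), root at (381,183) and handle end at (387,318). The smaller orange one at lower left is the look-alike.

```bash
cat > m2.py <<'E'
from h import *
c=pickle.load(open('top0.pkl','rb'));s=pickle.load(open('scene0.pkl','rb'))
def maskpts(im,lo,hi,box):
    m=cv2.inRange(cv2.cvtColor(im['frame'],cv2.COLOR_BGR2HSV),lo,hi);x0,y0,x1,y1=box
    q=np.argwhere(m[y0:y1,x0:x1])[:,::-1]+[x0,y0];return q
def rect(im,q,z): 
    r=cv2.minAreaRect(np.array([onz(im,u,v,z)[:2] for u,v in q],np.float32));return [np.round(a,1).tolist() for a in r]
# handle top in bright orange; blade grey on mat
print('top handle',rect(c,maskpts(c,(3,180,150),(14,255,255),(160,180,182,225)),22))
print('scn handle',rect(s,maskpts(s,(3,180,150),(14,255,255),(322,210,355,248)),22))
g=maskpts(c,(0,0,80),(180,60,255),(163,155,178,188)); print('top blade',len(g),rect(c,g,14.5))
print('top lid',rect(c,maskpts(c,(105,150,50),(125,255,255),(255,145,325,205)),61))
q=maskpts(s,(105,150,90),(125,255,255),(205,160,280,215)); print('scn lid',len(q),rect(s,q,61))
q=maskpts(s,(98,100,30),(115,255,255),(155,115,215,160)); print('scn bowl',len(q),q.min(0),q.max(0)); 
q=maskpts(s,(5,60,40),(16,200,220),(290,205,380,270)); print('scn mat',rect(s,q,4)); 
q=maskpts(c,(5,60,40),(16,200,220),(130,140,205,240)); print('top mat',rect(c,q,4))
def proj(im,p): 
    d=rot(im['attitude']).T@(np.array(p)-im['position']);d=im['mtx']@d;return (d[:2]/d[2]).round(1)
for a in np.arange(0,6.28,1.57): 
    p=[480.5+70*np.cos(a),-333.9+70*np.sin(a),50];print('bowl rim proj',proj(s,p),proj(c,p))
E
python3 m2.py
```

```text
top handle [[479.8, 303.1], [82.9, 15.8], 4.1]
scn handle [[482.3, 306.3], [89.1, 21.5], 4.0]
top blade 142 [[560.5, 307.0], [67.6, 14.7], 2.9]
top lid [[544.7, -10.8], [109.0, 128.9], 2.1]
scn lid 457 [[548.9, -6.7], [105.5, 126.9], 2.1]
scn bowl 758 [166 125] [203 151]
scn mat [[514.5, 312.1], [120.1, 209.7], 78.2]
top mat [[511.9, 309.2], [119.0, 209.0], 78.2]
bowl rim proj [169.2 143.8] [414.9 169.7]
bowl rim proj [198.4 142.3] [389.1 197.3]
bowl rim proj [198.9 126.2] [418.  224.3]
bowl rim proj [171.  127.6] [443.8 196.4]
```

```bash
cat >> h.py <<'E'
import json,sys
def Rt(yaw,pitch=0):
    c,s=np.cos(yaw),np.sin(yaw)
    return np.array([[c,s,0],[s,-c,0],[0,0,-1.]])@R.from_rotvec([0,pitch,0]).as_matrix()
def load():
    d=json.load(open('cmd.json'));return np.array(d['p']),np.array(d['R'])
def save(p,M): json.dump({'p':list(map(float,p)),'R':np.array(M).tolist()},open('cmd.json','w'))
def call(tg,nd=1):
    """tg: list of (xyz,yaw,pitch); prints tool-frame rows from commanded pose, stores the last as commanded"""
    p,M=load()
    for xyz,yaw,pt in tg:
        d=np.round(M.T@(np.array(xyz)-p),nd);w=np.round(R.from_matrix(M.T@Rt(yaw,pt)).as_rotvec(),3)
        print((d+0).tolist(),(w+0).tolist())
    save(p+M@d,M@R.from_rotvec(w).as_matrix())
def st():
    s=robot.read_state();p,M=load()
    print('t %.1f'%s['clock'],'eef',np.round(s['eef_pos'],1),'rot',np.round(s['tool_rot'],3),'dcmd',np.round(s['eef_pos']-p,1),'F',np.round(s['force'],1),'w %.3f ff %.1f'%(s['width'],s['finger_force']),'q',np.round(s['joint_pos'],2))
E
python3 - <<'E'
from h import *
save([136.496,-532.791,239.284],R.from_rotvec([-3.11581,-.392766,.0002375]).as_matrix())
print(R.from_matrix(load()[1]).as_rotvec(), R.from_matrix(Rt(.2508)).as_rotvec())
call([((501,305.7,180),.056,0)])
call([((501,305.7,60),.056,0)])
st()
E
```

```text
[-3.11581e+00 -3.92766e-01  2.37500e-04] [3.11692398 0.39292403 0.        ]
[561.2, -721.7, 60.1] [-0.001, 0.0, 0.195]
[0.0, 0.0, 120.0] [0.0, 0.0, 0.0]
t 0.1 eef [ 136.5 -532.6  238.7] rot [-3.116 -0.393  0.   ] dcmd [-364.6 -838.3  178.7] F [ 0.3 -0.4 -0.6] w 1.003 ff 0.0 q [-1.32  0.09  0.18  1.66 -0.    1.57]
```

Request:
jog_arm(
  plan=[
    [561.2, -721.7, 60.1, 0, 0, 0.195, -0.1],
    [561.2, -721.7, 60.1, 0, 0, 0.195, -0.1],
    [561.2, -721.7, 60.1, 0, 0, 0.195, -0.1],
    [561.2, -721.7, 60.1, 0, 0, 0.195, -0.1],
    [561.2, -721.7, 60.1, 0, 0, 0.195, -0.1],
  ],
)

```text
clock: 0.6
eef_pos: [236.1, -302.2, 222.4]
tool_rot: [-3.14, -0.086, 0.0]
force: [1.0, -0.6, 0.2]
width: 0.551
finger_force: 0.0
```

```bash
cat > sync.py <<'E'
from h import *
s=robot.read_state(); save(s['eef_pos'],R.from_rotvec(s['tool_rot']).as_matrix())
E
python3 sync.py
python3 - <<'E'
from h import *
call([((501,305.7,180),.056,0)]);st()
E
```

```text
[297.9, -592.4, 42.5] [0.0, 0.0, -0.001]
t 0.6 eef [ 236.1 -302.2  222.4] rot [-3.14  -0.086  0.   ] dcmd [-264.9 -607.9   42.4] F [ 1.  -0.6  0.2] w 0.551 ff 0.0 q [-0.91 -0.31 -0.22  1.66  0.    2.18]
```

Request:
jog_arm(
  plan=[
    [60, -118.5, 8.5, 0, 0, -0.15, -0.1],
    [120, -237, 17, 0, 0, -0.3, -0.1],
    [120, -237, 17, 0, 0, -0.45, -0.1],
    [120, -237, 17, 0, 0, -0.6, -0.1],
    [120, -237, 17, 0, 0, -0.75, -0.1],
  ],
)

```text
clock: 1.1
eef_pos: [336.2, -73.5, 206.8]
tool_rot: [2.886, 1.24, 0.001]
force: [1.4, -0.7, 0.0]
width: 0.552
finger_force: 0.0
```

```bash
python3 sync.py
python3 - <<'E'
from h import *
call([((501,305.7,180),np.pi+.056,0)]);st()
E
```

```text
[388.5, -141.5, 26.9] [0.001, 0.001, -2.386]
t 1.1 eef [336.2 -73.5 206.8] rot [2.886e+00 1.240e+00 1.000e-03] dcmd [-164.8 -379.2   26.9] F [ 1.4 -0.7  0. ] w 0.552 ff 0.0 q [-0.22 -0.42 -0.32  1.66 -0.    2.11]
```

Run:
```python
from h import *
s=robot.read_state(); p0=s['eef_pos']; save(p0,R.from_rotvec(s['tool_rot']).as_matrix())
y0=np.pi+.056-2.386; T=np.array([501,305.7,180])
for f,a in [(.58,.72),(1,1.44),(1,2.1)]: call([(p0+f*(T-p0),y0+a,0)])
call([((501,305.7,60),np.pi+.056,0)])
```

```text
[225.3, -82.1, 15.6] [0.001, 0.0, -0.72]
[161.9, 63.0, 11.3] [0.0, 0.0, -0.72]
[0.0, -0.1, 0.0] [0.0, 0.0, -0.66]
[-0.1, 0.0, 120.0] [0.0, 0.0, -0.286]
```

Request:
jog_arm(
  plan=[
    [225.3, -82.1, 15.6, 0.001, 0, -0.72, -0.1],
    [225.3, -82.1, 15.6, 0.001, 0, -0.72, -0.1],
    [225.3, -82.1, 15.6, 0.001, 0, -0.72, -0.1],
    [225.3, -82.1, 15.6, 0.001, 0, -0.72, -0.1],
    [225.3, -82.1, 15.6, 0.001, 0, -0.72, -0.1],
  ],
)

```text
clock: 1.6
eef_pos: [433.2, 146.6, 190.7]
tool_rot: [-2.262, -2.179, 0.001]
force: [-0.4, -1.0, -0.1]
width: 0.552
finger_force: 0.0
```

Request:
jog_arm(
  plan=[
    [161.9, 63, 11.3, 0, 0, -0.72, -0.1],
    [161.9, 63, 11.3, 0, 0, -0.72, -0.1],
    [161.9, 63, 11.3, 0, 0, -0.72, -0.1],
    [161.9, 63, 11.3, 0, 0, -0.72, -0.1],
    [161.9, 63, 11.3, 0, 0, -0.72, -0.1],
  ],
)

```text
clock: 2.1
eef_pos: [503.3, 305.5, 177.9]
tool_rot: [-1.347, -2.835, 0.003]
force: [-0.7, -1.0, 0.1]
width: 0.551
finger_force: 0.0
```

Request:
jog_arm(
  plan=[
    [0, 0, 0, 0, 0, -0.66, -0.1],
    [0, 0, 0, 0, 0, -0.66, -0.1],
    [0, 0, 0, 0, 0, -0.66, -0.1],
    [0, 0, 0, 0, 0, -0.66, -0.1],
    [0, 0, 0, 0, 0, -0.66, -0.1],
  ],
)

```text
clock: 2.6
eef_pos: [502.9, 302.7, 179.5]
tool_rot: [-0.361, -3.119, 0.0]
force: [0.5, -0.4, 0.3]
width: 0.551
finger_force: 0.0
```

Request:
jog_arm(
  plan=[
    [0, 0, 40, 0, 0, -0.14, -0.1],
    [0, 0, 80, 0, 0, -0.286, -0.1],
    [0, 0, 120, 0, 0, -0.286, -0.1],
    [0, 0, 120, 0, 0, -0.286, -0.1],
  ],
)

```text
clock: 3.0
eef_pos: [499.9, 301.0, 54.0]
tool_rot: [0.078, -3.131, 0.007]
force: [-0.7, -1.1, 0.8]
width: 0.547
finger_force: 0.0
```

Run:
```python
from h import *
st()
a=cap('top');b=cap('scene')
pickle.dump((a,b),open('g.pkl','wb'))
cv2.imwrite('pics/g1.png',np.hstack([cv2.resize(a['frame'][130:240,120:220],(400,440),interpolation=cv2.INTER_CUBIC),cv2.resize(b['frame'][160:270,280:380],(400,440),interpolation=cv2.INTER_CUBIC)]))
```

```text
t 3.0 eef [499.9 301.   54. ] rot [ 0.078 -3.131  0.007] dcmd [-1.2 -4.7 -5.9] F [-0.7 -1.1  0.8] w 0.547 ff 0.0 q [ 0.54  0.18 -0.07  1.32  0.    0.49]
```

View pics/g1.png

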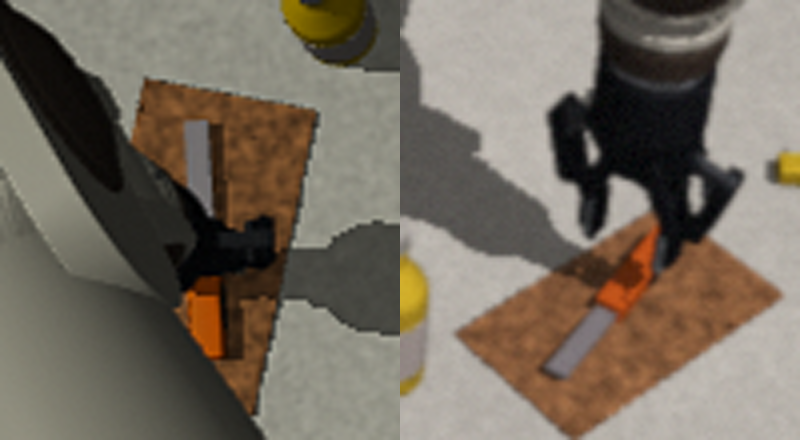

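The crop shows the open gripper above the handle, with the fingers straddling it (right half about (625,270)). The blade and mat are clear.

Request:
jog_arm(
  plan=[
    [0, 4, 20, 0, 0, 0, -0.1],
    [0, 4, 20, 0, 0, 0, -0.1],
    [0, 4, 20, 0, 0, 0, -0.1],
    [0, 4, 20, 0, 0, 0, -0.1],
  ],
)

```text
clock: 3.5
eef_pos: [503.6, 307.2, 42.1]
tool_rot: [-0.078, 3.139, 0.003]
force: [-0.1, -0.0, -0.5]
width: 0.547
finger_force: 0.0
```

```bash
python3 sync.py
python3 - <<'E'
from h import *
st();print(load()[1].round(4).tolist())
call([((501,305.3,13.5),np.pi+.056,0)])
E
```

```text
t 3.5 eef [503.6 307.2  42.1] rot [-7.800e-02  3.139e+00  3.000e-03] dcmd [0. 0. 0.] F [-0.1 -0.  -0.5] w 0.547 ff 0.0 q [ 0.55  0.19 -0.09  1.29  0.    0.5 ]
[[-0.9987, -0.05, 0.0012], [-0.05, 0.9987, 0.0017], [-0.0013, 0.0016, -1.0]]
[2.7, -1.9, 28.6] [0.002, 0.001, -0.006]
```

Request:
jog_arm(
  plan=[
    [2.7, -1.9, 15, 0.002, 0, -0.006, -0.1],
    [2.7, -1.9, 28, 0.002, 0, -0.006, -0.1],
    [2.7, -1.9, 28, 0.002, 0, -0.006, -0.1],
    [2.7, -1.9, 28, 0.002, 0, -0.006, -0.1],
  ],
)

```text
clock: 3.9
eef_pos: [499.6, 304.4, 11.0]
tool_rot: [0.088, -3.138, 0.004]
force: [0.8, -0.7, 0.5]
width: 0.548
finger_force: 0.0
```

Request:
jog_arm(
  plan=[
    [0, 0, 0, 0, 0, 0, 0.6],
    [0, 0, 0, 0, 0, 0, 0.9],
    [0, 0, 0, 0, 0, 0, 0.9],
    [0, 0, 0, 0, 0, 0, 0.9],
  ],
  squeeze=100,
)

```text
clock: 4.3
eef_pos: [500.3, 305.1, 12.5]
tool_rot: [0.088, -3.14, 0.001]
force: [-0.9, 0.5, 6.7]
width: 0.23
finger_force: 99.2
```

```bash
python3 sync.py
python3 - <<'E'
from h import *
call([((500.3,305.1,112),np.pi+.056,0)])
call([((430,140,112),np.pi+.045,0)])
call([((366,-15.5,112),np.pi+.037,0)])
call([((366,-15.5,50.5),np.pi+.037,0)])
E
```

```text
[0.1, -0.1, -99.5] [-0.001, 0.0, 0.0]
[79.4, -160.9, 0.0] [0.0, 0.0, 0.011]
[71.0, -152.4, 0.1] [0.0, 0.0, 0.008]
[0.0, 0.0, 61.5] [0.0, 0.0, 0.0]
```

Request:
jog_arm(
  plan=[
    [0, 0, -30, 0, 0, 0, 0.9],
    [0, 0, -65, 0, 0, 0, 0.9],
    [0, 0, -99.5, 0, 0, 0, 0.9],
    [0, 0, -99.5, 0, 0, 0, 0.9],
  ],
)

```text
clock: 4.7
eef_pos: [502.0, 305.9, 116.4]
tool_rot: [-0.088, 3.135, 0.002]
force: [0.3, 0.1, -0.3]
width: 0.233
finger_force: 98.3
```

Request:
jog_arm(
  plan=[
    [20, -40, 0, 0, 0, 0, 0.9],
    [40, -80, 0, 0, 0, 0, 0.9],
    [60, -121, 0, 0, 0, 0, 0.9],
    [79.4, -160.9, 0, 0, 0, 0.011, 0.9],
  ],
)

```text
clock: 5.1
eef_pos: [428.6, 138.3, 110.5]
tool_rot: [0.072, -3.139, 0.004]
force: [0.9, 0.1, 0.4]
width: 0.228
finger_force: 98.4
```

Request:
jog_arm(
  plan=[
    [20, -42, 0, 0, 0, 0, 0.9],
    [40, -84, 0, 0, 0, 0, 0.9],
    [60, -126, 0, 0, 0, 0, 0.9],
    [71, -152.4, 0, 0, 0, 0.008, 0.9],
    [71, -152.4, 0, 0, 0, 0.008, 0.9],
  ],
)

```text
clock: 5.6
eef_pos: [364.5, -18.0, 111.4]
tool_rot: [0.052, -3.14, 0.004]
force: [1.2, 0.4, -0.6]
width: 0.229
finger_force: 98.4
```

Request:
jog_arm(
  plan=[
    [0, 0, 30, 0, 0, 0, 0.9],
    [0, 0, 50, 0, 0, 0, 0.9],
    [0, 0, 61.5, 0, 0, 0, 0.9],
    [0, 0, 61.5, 0, 0, 0, 0.9],
    [0, 0, 61.5, 0, 0, 0, 0.9],
  ],
)

```text
clock: 6.1
eef_pos: [366.1, -15.4, 51.0]
tool_rot: [0.059, -3.14, 0.002]
force: [-0.2, 0.4, -0.5]
width: 0.23
finger_force: 98.4
```

Run:
```python
from h import *
st()
b=cap('scene');a=cap('top');pickle.dump((a,b),open('i.pkl','wb'))
cv2.imwrite('pics/i1.png',np.hstack([cv2.resize(a['frame'][130:230,240:330],(396,440),interpolation=cv2.INTER_CUBIC),cv2.resize(b['frame'][110:220,205:305],(400,440),interpolation=cv2.INTER_CUBIC)]))
```

```text
t 6.1 eef [366.1 -15.4  51. ] rot [ 5.90e-02 -3.14e+00  2.00e-03] dcmd [0.1 0.1 0.6] F [-0.2  0.4 -0.5] w 0.230 ff 98.4 q [-0.04 -0.36 -0.58  1.35 -0.   -0.08]
```

View pics/i1.png

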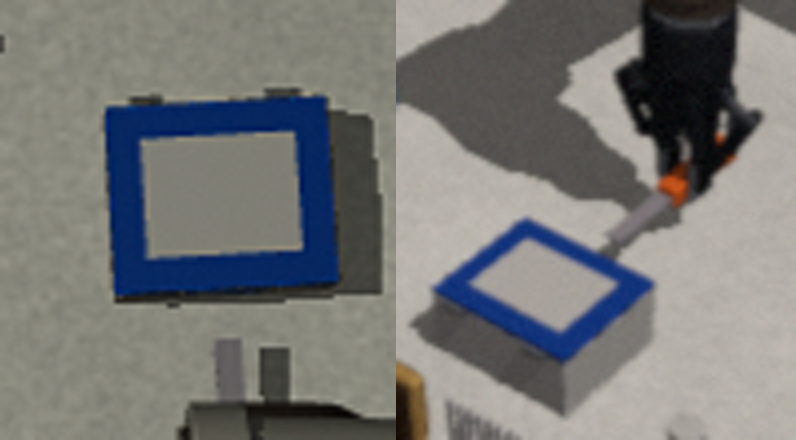

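The left half shows the blade tip at crop (229,340), a little short of the lid's front edge at y≈293 and near the middle of the case. The right half shows the opener held level.

Run:
```python
from h import *
a,b=pickle.load(open('i.pkl','rb'))
print('tip top',onz(a,229/4.4+240-.5,340/4.4+130,52),'FK',461.7,-11.9)
# triangulate tip
u=[(a,229/4.4+239.5,340/4.4+130-.3),(b,(612-396)/4+205-.4,110+240/4-.4)]
A=np.zeros((3,3));v=np.zeros(3)
for c,x,y in u:
    d=ray(c,x,y);d/=np.linalg.norm(d);Q=np.eye(3)-np.outer(d,d);A+=Q;v+=Q@c['position']
print(np.linalg.solve(A,v))
call([((366+40,-15.5+1.5,50.5),np.pi+.037,0)])
```

```text
tip top [459.82044693 -13.5434751   52.        ] FK 461.7 -11.9
[460.48793322 -13.4709221   48.29622479]
[-40.0, 0.0, -0.1] [0.0, 0.0, 0.0]
```

Request:
jog_arm(
  plan=[
    [-12, 0, 0, 0, 0, 0, 0.9],
    [-24, 0, 0, 0, 0, 0, 0.9],
    [-33, 0, 0, 0, 0, 0, 0.9],
    [-40, 0, 0, 0, 0, 0, 0.9],
    [-40, 0, 0, 0, 0, 0, 0.9],
  ],
)

```text
clock: 6.7
eef_pos: [406.6, -14.1, 50.8]
tool_rot: [0.059, -3.14, 0.003]
force: [-0.5, -0.3, -1.2]
width: 0.228
finger_force: 98.4
```

Request:
jog_arm(
  plan=[
    [-12, 0, 0, 0, 0, 0, 0.9],
    [-24, 0, 0, 0, 0, 0, 0.9],
    [-34, 0, 0, 0, 0, 0, 0.9],
    [-38, 0, 0, 0, 0, 0, 0.9],
    [-38, 0, 0, 0, 0, 0, 0.9],
  ],
)

```text
clock: 7.2
eef_pos: [443.9, -12.8, 50.5]
tool_rot: [0.058, -3.14, 0.003]
force: [-0.4, -0.4, -0.7]
width: 0.231
finger_force: 98.4
```

```bash
cat >> h.py <<'E'
# opener in tool: tip = p + M@(-L,0,-0.5); plan by tip pose & pitch up th
L=95.7; YC=np.pi+.037; F0=np.array([491.8,-10.8]); ex=np.array([np.cos(.037),np.sin(.037)])
def tcp(xl,z,th):
    """tip mid at case-frame xl from front face, height z, blade pitched up th -> (xyz,yaw,pitch)"""
    t=np.array([*(F0+ex*xl),z]);M=Rt(YC,-th)
    return (t-M@np.array([-L,0,-.5]),YC,-th)
E
python3 - <<'E'
from h import *
save([444,-12.6,50.5],Rt(YC))
st()
p,_=load(); M=Rt(YC); t=p+M@[-L,0,-.5]; xl=(t[:2]-F0)@ex; print('tip',t,'xl',xl)
# lever about (0,46): underside line passes fulcrum; tip mid = fulcrum + xl*(cos,sin)+1.5*n
rows=[]
for th in (.07,.14,.21,.28,.33):
    xi=xl; x=xi*np.cos(th)-1.6*np.sin(th); z=46.3+xi*np.sin(th)+1.6*np.cos(th)
    rows.append(tcp(x,z,th)); print(th,round(x,1),round(z,1),'end z',round(z-160*np.sin(th)-9*np.cos(th),1),'tcp',rows[-1][0].round(1))
call(rows)
E
```

```text
t 7.2 eef [443.9 -12.8  50.5] rot [ 5.80e-02 -3.14e+00  3.00e-03] dcmd [-0.1 -0.2 -0. ] F [-0.4 -0.4 -0.7] w 0.231 ff 98.4 q [-0.03 -0.16 -0.42  1.3  -0.   -0.06]
tip [539.63450082  -9.05990786  51.        ] xl 47.86613056232625
0.07 47.6 51.2 end z 31.1 tcp [444.  -12.6  44.1]
0.14 47.2 54.6 end z 23.3 tcp [444.3 -12.6  40.7]
0.21 46.5 57.8 end z 15.7 tcp [444.8 -12.5  37.4]
0.28 45.6 61.1 end z 8.2 tcp [445.6 -12.5  34.1]
0.33 44.8 63.3 end z 3.0 tcp [446.2 -12.5  31.8]
[0.0, 0.0, 6.4] [0.0, -0.07, 0.0]
[-0.3, 0.0, 9.8] [0.0, -0.14, 0.0]
[-0.8, 0.0, 13.1] [0.0, -0.21, 0.0]
[-1.6, 0.0, 16.4] [0.0, -0.28, 0.0]
[-2.2, 0.0, 18.7] [0.0, -0.33, 0.0]
```

Request:
jog_arm(
  plan=[
    [0, 0, 5.5, 0, -0.07, 0, 0.9],
    [-0.3, 0, 9, 0, -0.14, 0, 0.9],
    [-0.8, 0, 12.5, 0, -0.21, 0, 0.9],
    [-1.6, 0, 16, 0, -0.28, 0, 0.9],
    [-1.6, 0, 16, 0, -0.28, 0, 0.9],
  ],
  squeeze=110,
)

```text
clock: 7.7
eef_pos: [443.4, -12.7, 33.5]
tool_rot: [-0.053, 2.862, 0.005]
force: [-1.3, 0.5, -0.8]
width: 0.227
finger_force: 110.8
```

Run:
```python
from h import *
save([445.6,-12.5,34.5],Rt(YC,-.28));st()
b=cap('scene'); cv2.imwrite('pics/j1.png',cv2.resize(b['frame'][110:220,195:305],(550,550),interpolation=cv2.INTER_CUBIC))
```

```text
t 7.7 eef [443.4 -12.7  33.5] rot [-0.053  2.862  0.005] dcmd [-2.2 -0.2 -1. ] F [-1.3  0.5 -0.8] w 0.227 ff 110.8 q [-0.04 -0.45 -0.71  1.03  0.02 -0.08]
```

View pics/j1.png

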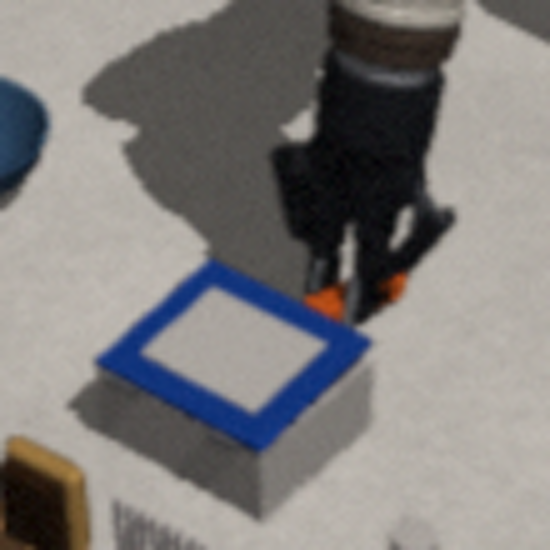

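The lid's front edge beside the orange handle (about (330,310)) looks slightly raised. I'll measure the lid angle by depth.

```bash
cat >> h.py <<'E'
def lidang(n='scene'):
    c=cap(n);h=cv2.cvtColor(c['frame'],cv2.COLOR_BGR2HSV);m=cv2.inRange(h,(108,150,60),(125,255,255))>0
    P=cloud(c);Q=P[m&(c['z_map']>0)];k=np.linalg.norm(Q[:,:2]-[560,-9],axis=1)<140;Q=Q[k]
    Q=Q-Q.mean(0)*0
    mu=np.median(Q,0)
    for _ in range(4):
        u,s,v=np.linalg.svd(Q-Q.mean(0),full_matrices=False);n_=v[2];r=np.abs((Q-Q.mean(0))@n_);Q=Q[r<max(2.5,np.percentile(r,90)*1.0)] if _<3 else Q
    n_=n_*np.sign(n_[2]) if abs(n_[2])>.1 else n_
    print(n,'lid n',len(Q),'angle',round(float(np.arctan2(n_[0],n_[2])),3),'mean',Q.mean(0).round(1),'x',Q[:,0].min().round(0),Q[:,0].max().round(0),'zmin/max',np.percentile(Q[:,2],[2,98]).round(0))
E
python3 - <<'E'
from h import *
lidang();lidang('top');st()
xl=47.9
for th in (.33,.36): 
    x=xl*np.cos(th)-1.6*np.sin(th);z=47+xl*np.sin(th)+1.6*np.cos(th);print(tcp(x,z,th)[0].round(1))
E
```

```text
scene lid n 420 angle 0.097 mean [551.   -4.2  65.6] x 493.0 604.0 zmin/max [59. 72.]
top lid n 941 angle 0.103 mean [544.7 -10.4  64.7] x 490.0 601.0 zmin/max [58. 71.]
t 7.8 eef [444.5 -12.8  34.3] rot [-0.053  2.865  0.005] dcmd [-1.1 -0.3 -0.2] F [-2.7 -0.1 -3.7] w 0.222 ff 110.6 q [-0.04 -0.44 -0.71  1.03  0.02 -0.08]
[446.3 -12.5  32.6]
[446.7 -12.5  31.2]
```

Run:
```python
from h import *
S=[.1,.2,.3,.5,.8,1.1,1.4,1.7];T=[.28,.30,.36,.42,.45,.38,.25,.1]
def pose(ph,r=65):
    th=np.interp(ph,S,T)
    x=110-r*np.cos(ph)-1.5*np.sin(ph);z=55+r*np.sin(ph)-1.5*np.cos(ph)
    return tcp(x,z,th)
for g in ([.15,.2,.25,.3,.36],[.43,.5,.57,.64,.71],[.79,.87,.95,1.03,1.11],[1.19,1.27,1.35,1.43,1.5],[1.57,1.62,1.67,1.67]):
    print(g,pose(g[-1])[0].round(1)); call([pose(a) for a in g])
```

```text
[0.15, 0.2, 0.25, 0.3, 0.36] [451.7 -12.3  40.7]
[-0.4, 0.0, -0.8] [0.0, -0.01, 0.0]
[-1.8, 0.0, -2.8] [0.0, -0.02, 0.0]
[-3.4, 0.0, -2.8] [0.0, -0.05, 0.0]
[-5.3, 0.0, -2.7] [0.0, -0.08, 0.0]
[-7.6, 0.0, -4.3] [0.0, -0.098, 0.0]
[0.43, 0.5, 0.57, 0.64, 0.71] [465.2 -11.8  54.9]
[-3.1, 0.0, -1.3] [0.0, -0.021, 0.0]
[-6.5, 0.0, -2.4] [0.0, -0.042, 0.0]
[-10.1, 0.0, -4.6] [0.0, -0.049, 0.0]
[-13.9, 0.0, -6.5] [0.0, -0.056, 0.0]
[-17.8, 0.0, -8.2] [0.0, -0.063, 0.0]
[0.79, 0.87, 0.95, 1.03, 1.11] [482.7 -11.1  77. ]
[-4.8, 0.0, -1.3] [0.0, -0.008, 0.0]
[-9.7, 0.0, -4.4] [0.0, 0.007, 0.0]
[-14.8, 0.0, -7.4] [0.0, 0.026, 0.0]
[-20.0, 0.0, -10.1] [0.0, 0.045, 0.0]
[-25.2, 0.0, -12.5] [0.0, 0.065, 0.0]
[1.19, 1.27, 1.35, 1.43, 1.5] [502.  -10.4 100.2]
[-5.3, 0.0, -3.6] [0.0, 0.035, 0.0]
[-10.6, 0.0, -6.9] [0.0, 0.07, 0.0]
[-16.1, 0.0, -9.7] [0.0, 0.104, 0.0]
[-21.6, 0.0, -12.3] [0.0, 0.141, 0.0]
[-26.5, 0.0, -14.5] [0.0, 0.176, 0.0]
[1.57, 1.62, 1.67, 1.67] [511.7 -10.1 108.4]
[-4.6, 0.0, -2.7] [0.0, 0.035, 0.0]
[-7.9, 0.0, -4.5] [0.0, 0.06, 0.0]
[-11.2, 0.0, -6.0] [0.0, 0.085, 0.0]
[-11.2, 0.0, -6.0] [0.0, 0.085, 0.0]
```

Request:
jog_arm(
  plan=[
    [-0.4, 0, -0.8, 0, -0.01, 0, 0.9],
    [-1.8, 0, -2.8, 0, -0.02, 0, 0.9],
    [-3.4, 0, -2.8, 0, -0.05, 0, 0.9],
    [-5.3, 0, -2.7, 0, -0.08, 0, 0.9],
    [-7.6, 0, -4.3, 0, -0.098, 0, 0.9],
  ],
)

```text
clock: 8.35
eef_pos: [451.5, -12.5, 40.5]
tool_rot: [-0.052, 2.762, 0.008]
force: [1.0, -0.3, -4.6]
width: 0.224
finger_force: 110.3
```

Request:
jog_arm(
  plan=[
    [-3.1, 0, -1.3, 0, -0.021, 0, 0.9],
    [-6.5, 0, -2.4, 0, -0.042, 0, 0.9],
    [-10.1, 0, -4.6, 0, -0.049, 0, 0.9],
    [-13.9, 0, -6.5, 0, -0.056, 0, 0.9],
    [-17.8, 0, -8.2, 0, -0.063, 0, 0.9],
  ],
)

```text
clock: 8.85
eef_pos: [465.3, -12.0, 55.4]
tool_rot: [-0.051, 2.7, 0.009]
force: [-1.6, -0.2, -5.0]
width: 0.23
finger_force: 110.4
```

Run:
```python
from h import *
st();lidang();lidang('top')
```

```text
t 8.8 eef [465.3 -12.   55.4] rot [-0.051  2.7    0.009] dcmd [-46.4  -1.9 -52.9] F [-1.6 -0.2 -5. ] w 0.230 ff 110.4 q [-0.05 -0.57 -0.79  0.91  0.03 -0.08]
scene lid n 494 angle 0.713 mean [562.8  -2.8  94.9] x 519.0 605.0 zmin/max [ 60. 129.]
top lid n 789 angle 0.72 mean [556.4 -10.4  99.4] x 517.0 604.0 zmin/max [ 59. 130.]
```

Perfect: the lid is at 0.71 rad, exactly as planned.

Request:
jog_arm(
  plan=[
    [-4.8, 0, -1.3, 0, -0.008, 0, 0.9],
    [-9.7, 0, -4.4, 0, 0.007, 0, 0.9],
    [-14.8, 0, -7.4, 0, 0.026, 0, 0.9],
    [-20, 0, -10.1, 0, 0.045, 0, 0.9],
    [-25.2, 0, -12.5, 0, 0.065, 0, 0.9],
  ],
)

```text
clock: 9.45
eef_pos: [482.9, -11.3, 77.4]
tool_rot: [-0.052, 2.768, 0.007]
force: [-2.1, -1.1, -4.1]
width: 0.227
finger_force: 110.5
```

Request:
jog_arm(
  plan=[
    [-5.3, 0, -3.6, 0, 0.035, 0, 0.9],
    [-10.6, 0, -6.9, 0, 0.07, 0, 0.9],
    [-16.1, 0, -9.7, 0, 0.104, 0, 0.9],
    [-21.6, 0, -12.3, 0, 0.141, 0, 0.9],
    [-26.5, 0, -14.5, 0, 0.176, 0, 0.9],
  ],
)

```text
clock: 9.95
eef_pos: [502.6, -10.5, 100.7]
tool_rot: [-0.055, 2.944, 0.003]
force: [-3.1, -0.0, -2.9]
width: 0.228
finger_force: 110.5
```

Request:
jog_arm(
  plan=[
    [-4.6, 0, -2.7, 0, 0.035, 0, 0.9],
    [-7.9, 0, -4.5, 0, 0.06, 0, 0.9],
    [-11.2, 0, -6, 0, 0.085, 0, 0.9],
    [-11.2, 0, -6, 0, 0.085, 0, 0.9],
  ],
)

```text
clock: 10.35
eef_pos: [513.2, -10.1, 108.9]
tool_rot: [-0.057, 3.027, 0.001]
force: [-0.2, -0.7, -1.9]
width: 0.229
finger_force: 110.7
```

Run:
```python
from h import *
st();lidang()
c=cap('scene','k1.png');c2=cap('top','k2.png')
```

```text
t 10.3 eef [513.2 -10.1 108.9] rot [-5.700e-02  3.027e+00  1.000e-03] dcmd [ 1.5 -0.1  0.6] F [-0.2 -0.7 -1.9] w 0.229 ff 110.7 q [-0.02 -0.13 -0.29  1.29  0.01 -0.06]
scene lid n 94 angle -1.419 mean [616.7  11.1 150.5] x 601.0 623.0 zmin/max [ 76. 166.]
```

View pics/k1.png

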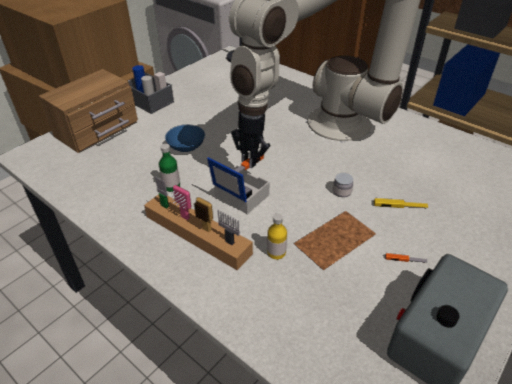

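The scene view shows the lid standing open at about (228,178), roughly 1.7 rad, with nothing else disturbed. Next I take the opener back to the mat.

Run:
```python
from h import *
call([((440,-13,115),YC,-.05)])
call([((440,120,115),np.pi+.045,0)])
call([((500.3,305.1,112),np.pi+.056,0)])
call([((500.3,305.1,20),np.pi+.056,0)])
```

```text
[70.6, -0.3, -14.9] [0.0, 0.065, 0.0]
[-4.9, 132.9, 0.3] [0.0, 0.05, -0.008]
[-68.6, 182.2, 2.9] [0.0, 0.0, -0.011]
[0.0, 0.0, 92.0] [0.0, 0.0, 0.0]
```

Request:
jog_arm(
  plan=[
    [20, 0, -3, 0, 0, 0, 0.9],
    [45, 0, -8, 0, 0.03, 0, 0.9],
    [70.6, -0.3, -14.9, 0, 0.065, 0, 0.9],
    [70.6, -0.3, -14.9, 0, 0.065, 0, 0.9],
  ],
)

```text
clock: 10.9
eef_pos: [438.8, -13.2, 116.1]
tool_rot: [-0.057, 3.091, -0.001]
force: [1.5, -0.4, -1.3]
width: 0.223
finger_force: 110.8
```

Request:
jog_arm(
  plan=[
    [0, 35, 0, 0, 0.02, 0, 0.9],
    [0, 75, 0, 0, 0.05, 0, 0.9],
    [-4, 110, 0, 0, 0.05, -0.004, 0.9],
    [-4.9, 132.9, 0.3, 0, 0.05, -0.008, 0.9],
  ],
)

```text
clock: 11.3
eef_pos: [440.8, 122.2, 115.1]
tool_rot: [-0.073, 3.139, -0.001]
force: [-0.8, 0.2, -0.1]
width: 0.226
finger_force: 110.8
```

Request:
jog_arm(
  plan=[
    [-15, 40, 1, 0, 0, 0, 0.9],
    [-31, 82, 2, 0, 0, -0.005, 0.9],
    [-47, 125, 3, 0, 0, -0.011, 0.9],
    [-60, 160, 2.9, 0, 0, -0.011, 0.9],
    [-68.6, 182.2, 2.9, 0, 0, -0.011, 0.9],
  ],
)

```text
clock: 11.8
eef_pos: [501.2, 308.1, 111.2]
tool_rot: [-0.091, 3.139, -0.0]
force: [0.1, 0.3, -1.6]
width: 0.23
finger_force: 110.8
```

Request:
jog_arm(
  plan=[
    [0, 0, 30, 0, 0, 0, 0.9],
    [0, 0, 60, 0, 0, 0, 0.9],
    [0, 0, 84, 0, 0, 0, 0.9],
    [0, 0, 92, 0, 0, 0, 0.9],
    [0, 0, 92, 0, 0, 0, 0.9],
  ],
)

```text
clock: 12.3
eef_pos: [499.9, 304.7, 18.7]
tool_rot: [0.088, -3.139, 0.003]
force: [-0.0, -0.1, -0.6]
width: 0.224
finger_force: 110.8
```

Run:
```python
from h import *
st()
call([((500.3,305.1,13),np.pi+.056,0)])
```

```text
t 12.3 eef [499.9 304.7  18.7] rot [ 8.800e-02 -3.139e+00  3.000e-03] dcmd [-0.4 -0.3 -1.3] F [-0.  -0.1 -0.6] w 0.224 ff 110.8 q [ 0.55  0.2  -0.13  1.25 -0.    0.49]
[0.0, 0.0, 7.0] [0.0, 0.0, 0.0]
```

Request:
jog_arm(
  plan=[
    [0, 0, 2.5, 0, 0, 0, 0.9],
    [0, 0, 4.5, 0, 0, 0, 0.9],
    [0, 0, 6, 0, 0, 0, 0.9],
    [0, 0, 6.5, 0, 0, 0, 0.9],
    [0, 0, 6.5, 0, 0, 0, 0.9],
  ],
)

```text
clock: 12.8
eef_pos: [500.2, 304.9, 13.3]
tool_rot: [0.088, -3.14, 0.002]
force: [-0.2, 0.2, -0.5]
width: 0.232
finger_force: 110.8
```

Request:
jog_arm(
  plan=[
    [0, 0, 0, 0, 0, 0, 0.35],
    [0, 0, 0, 0, 0, 0, 0.1],
    [0, 0, 0, 0, 0, 0, 0],
    [0, 0, 0, 0, 0, 0, -0.1],
    [0, 0, 0, 0, 0, 0, -0.1],
  ],
)

```text
clock: 13.3
eef_pos: [500.1, 304.8, 13.1]
tool_rot: [0.088, -3.14, 0.003]
force: [-0.2, 0.6, 0.1]
width: 0.553
finger_force: 0.0
```

Request:
jog_arm(
  plan=[
    [0, 0, -25, 0, 0, 0, -0.1],
    [0, 0, -65, 0, 0, 0, -0.1],
    [0, 0, -110, 0, 0, 0, -0.1],
    [0, 0, -150, 0, 0, 0, -0.1],
    [0, 0, -150, 0, 0, 0, -0.1],
  ],
)

```text
clock: 13.8
eef_pos: [502.0, 306.2, 169.5]
tool_rot: [-0.088, 3.133, 0.004]
force: [0.4, 0.3, 0.7]
width: 0.553
finger_force: 0.0
```

Run:
```python
from h import *
save([500.3,305.1,163.5],Rt(np.pi+.056));st()
c=cap('top');b=cap('scene');pickle.dump((c,b),open('l.pkl','wb'))
cv2.imwrite('pics/l1.png',np.hstack([cv2.resize(c['frame'][130:240,130:330],(480,264),interpolation=cv2.INTER_CUBIC),cv2.resize(b['frame'][140:270,200:380],(320,231),interpolation=cv2.INTER_CUBIC).__class__(0) if 0 else cv2.resize(b['frame'][150:282,210:370],(320,264),interpolation=cv2.INTER_CUBIC)]))
P=cloud(c);h=cv2.cvtColor(c['frame'],cv2.COLOR_BGR2HSV)
# case interior dark object
x0,y0,x1,y1=262,150,320,200
sub=h[y0:y1,x0:x1];m=cv2.inRange(sub,(0,0,0),(180,255,75));k,l,s_,ce=cv2.connectedComponentsWithStats(m)
for i in range(1,k):
    if s_[i][4]>15:
        q=np.argwhere(l==i)[:,::-1]+[x0,y0];w=np.array([onz(c,u,v,24)[:2] for u,v in q],np.float32)
        print(s_[i],ce[i]+[x0,y0],[np.round(a,1) for a in cv2.minAreaRect(w)],np.median(P[y0:y1,x0:x1][l==i][:,2]))
m=cv2.inRange(h,(3,180,120),(14,255,255));m[:,:150]=0;q=np.argwhere(m)[:,::-1];w=np.array([onz(c,u,v,22)[:2] for u,v in q],np.float32);print('handle',cv2.minAreaRect(w))
```

```text
t 13.8 eef [502.  306.2 169.5] rot [-0.088  3.133  0.004] dcmd [1.7 1.1 6. ] F [0.4 0.3 0.7] w 0.553 ff 0.0 q [ 0.55  0.16  0.12  1.52 -0.    0.49]
[  2   0  50   5 167] [285.23952096 151.29341317] [array([607.7, -11.5]), array([130. ,  10.8]), np.float64(88.9)] 66.9303618048259
[   0    3   58   47 1543] [289.05573558 179.99416721] [array([543.8, -15.5]), array([151.1, 122.2]), np.float64(88.9)] 2.520018227072569
handle ((471.8963317871094, 302.0814208984375), (71.54318237304688, 19.911060333251953), 3.4217991828918457)
```

View pics/l1.png

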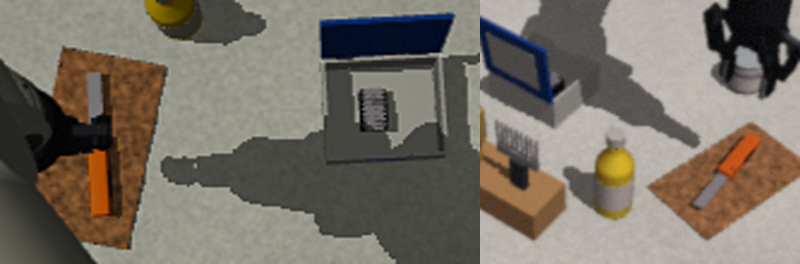

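The left half shows the opener back on the mat and the lid open at (385,35). The head lies in the case at crop (374,110), about 30×44 px of crop, with its long side along world x.

Run:
```python
from h import *
c,b=pickle.load(open('l.pkl','rb'))
P=cloud(c);x0,y0,x1,y1=270,160,312,192
Z=P[y0:y1,x0:x1,2]
print(np.percentile(Z,[5,25,50,75,95]).round(1))
m=((Z>14)&(Z<40)).astype(np.uint8)
k,l,s,ce=cv2.connectedComponentsWithStats(m)
for i in range(1,k):
    if s[i][4]>20:
        q=np.argwhere(l==i)[:,::-1]+[x0,y0];w=np.array([onz(c,u,v,26)[:2] for u,v in q],np.float32)
        print(s[i],ce[i]+[x0,y0],[np.round(a,1) for a in cv2.minAreaRect(w)],np.median(Z[l==i]))
g=cv2.cvtColor(c['frame'],cv2.COLOR_BGR2GRAY)[163:190,276:302]
for r in g: print(' '.join('%3d'%v for v in r))
# bowl centre in scene & top via ellipse
for im,box in((c,(380,160,455,235)),(b,(155,115,215,160))):
    h=cv2.cvtColor(im['frame'],cv2.COLOR_BGR2HSV);m=cv2.inRange(h,(95,100,30),(115,255,255));a0,b0,a1,b1=box
    mm=np.zeros_like(m);mm[b0:b1,a0:a1]=m[b0:b1,a0:a1];cn=max(cv2.findContours(mm,0,1)[0],key=cv2.contourArea)
    hull=cv2.convexHull(cn)[:,0];w=np.array([onz(im,u,v,50)[:2] for u,v in hull],np.float32);print('bowl circ',cv2.minEnclosingCircle(w),w.min(0),w.max(0))
```

```text
[-1.1  1.   2.5  4.6 25.8]
[ 10   7  12  17 190] [285.33684211 175.29473684] [array([546.2,  -1.8]), array([28.9, 42.6]), np.float64(88.6)] 24.386004846560922
 82 145 140 140 140 140 139 140 139 139 139 139 140 140 139 141 140 140 139 139 139 141 139 140 139 139
 82 145 141 139 138 139 140 139 140 140 139 140 139 140 140 139 140 139 139 140 139 141 139 139 139 139
 83 146 142 140 141 141 140 141 141 141 141 141 141 140 140 141 140 140 140 140 139 140 139 140 140 139
 83 145 141 141 144 144 143 142 133 133 134 132 127 145 144 142 141 141 140 140 139 139 140 141 140 139
 82 146 144 134  62  79 109 106 105 108 105 105 101  79  80 148 145 143 140 139 140 140 139 141 139 140
 84 146 139  95  38  88 109 106 106 107 106 106 108 100  48  72  69  84 143 140 140 139 140 139 139 139
 84 149 136  52  16  64  90 108 103  84  88 106  99  41  15  50  66  81 144 140 139 140 140 140 140 138
 66  88 138  52  31  68 111 107  94  92  96 110 111 102  45  50  68  83 145 140 141 139 140 139 140 139
 65  84 139  50  20  64  80  76  78  75  56  58  64  47  26  51  68  84 146 141 140 140 140 139 141 140
 66  
[... 1401 characters left out ...]
8  87 150 145 142 141 139 141 140 141 143 135  69
 69  69  69  69  70  70  69  70  70  69  69  70  69  69  67  87 146 142 142 141 142 141 142 136  68  65
 68  69  69  69  70  69  69  68  69  69  69  69  69  68  66  84 148 143 141 140 141 144 136  68  65  69
 68  69  70  69  68  69  69  69  69  69  69  70  69  69  69  66  88 144 141 141 142 134  69  66  67  69
 69  68  69  68  70  69  70  69  70  69  68  69  70  69  69  66  83 145 142 144 145 138  63  69  68  68
bowl circ ((479.7204895019531, -333.3735046386719), 68.90830993652344) [ 411.16663 -401.8742 ] [ 547.3731  -265.68216]
bowl circ ((489.8077697753906, -318.6239929199219), 78.6882553100586) [ 418.24185 -396.16458] [ 556.4452 -251.9378]
```

Run:
```python
from h import *
st()
Y=np.pi+.07
call([((515,150,150),Y,0)])
call([((546,-0.5,150),Y,0)])
call([((548.5,-.5,80),Y,0)])
call([((548.5,-.5,18.5),Y,0)])
```

```text
t 13.9 eef [500.6 305.4 163.9] rot [-8.800e-02  3.139e+00 -1.000e-03] dcmd [0.3 0.3 0.4] F [ 0.1 -0.5 -0.8] w 0.549 ff 0.0 q [ 0.55  0.16  0.11  1.52 -0.    0.49]
[-6.0, -155.7, 13.5] [0.0, 0.0, -0.014]
[-20.4, -152.3, 0.0] [0.0, 0.0, 0.0]
[-2.5, -0.2, 70.0] [0.0, 0.0, 0.0]
[0.0, 0.0, 61.5] [0.0, 0.0, 0.0]
```

Request:
jog_arm(
  plan=[
    [-1, -40, 3, 0, 0, 0, -0.15],
    [-3, -85, 7, 0, 0, -0.005, -0.15],
    [-5, -125, 11, 0, 0, -0.01, -0.15],
    [-6, -155.7, 13.5, 0, 0, -0.014, -0.15],
  ],
)

```text
clock: 14.3
eef_pos: [514.0, 147.7, 147.5]
tool_rot: [0.109, -3.136, 0.004]
force: [0.2, 1.2, -0.6]
width: 0.578
finger_force: 0.0
```

Request:
jog_arm(
  plan=[
    [-5, -40, 0, 0, 0, 0, -0.15],
    [-11, -82, 0, 0, 0, 0, -0.15],
    [-16, -120, 0, 0, 0, 0, -0.15],
    [-20.4, -152.3, 0, 0, 0, 0, -0.15],
    [-20.4, -152.3, 0, 0, 0, 0, -0.15],
  ],
)

```text
clock: 14.8
eef_pos: [545.5, -3.8, 147.9]
tool_rot: [0.104, -3.136, 0.004]
force: [0.0, 0.5, -0.2]
width: 0.569
finger_force: 0.0
```

Request:
jog_arm(
  plan=[
    [-1, 0, 30, 0, 0, 0, -0.15],
    [-2.5, -0.2, 55, 0, 0, 0, -0.15],
    [-2.5, -0.2, 70, 0, 0, 0, -0.15],
    [-2.5, -0.2, 70, 0, 0, 0, -0.15],
    [-2.5, -0.2, 70, 0, 0, 0, -0.15],
  ],
)

```text
clock: 15.3
eef_pos: [548.2, -0.4, 80.2]
tool_rot: [0.111, -3.138, 0.003]
force: [0.4, -0.1, 1.6]
width: 0.574
finger_force: 0.0
```

Run:
```python
from h import *
st()
c=cap('scene');a=cap('top');cv2.imwrite('pics/n1.png',np.hstack([cv2.resize(c['frame'][130:220,200:290],(400,400),interpolation=cv2.INTER_CUBIC),cv2.resize(a['frame'][135:225,245:335],(400,400),interpolation=cv2.INTER_CUBIC)]))
```

```text
t 15.3 eef [ 5.482e+02 -4.000e-01  8.020e+01] rot [ 1.110e-01 -3.138e+00  3.000e-03] dcmd [-0.4  0.2 61.7] F [ 0.4 -0.1  1.6] w 0.574 ff 0.0 q [ 0.    0.08 -0.14  1.35 -0.   -0.07]
```

View pics/n1.png

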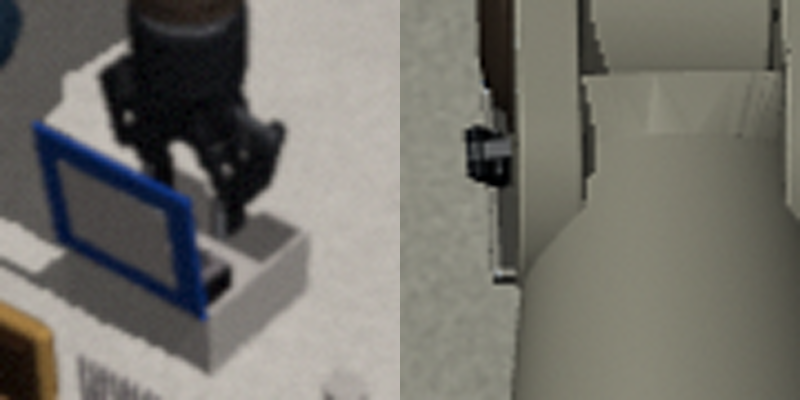

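The gripper is over the open case at (215,200) of the left half, clear of the standing lid, with the black head below it at (215,280).

Request:
jog_arm(
  plan=[
    [0, 0, 20, 0, 0, 0, -0.15],
    [0, 0, 38, 0, 0, 0, -0.15],
    [0, 0, 52, 0, 0, 0, -0.15],
    [0, 0, 61.5, 0, 0, 0, -0.15],
    [0, 0, 61.5, 0, 0, 0, -0.15],
  ],
)

```text
clock: 15.9
eef_pos: [547.8, -0.8, 17.7]
tool_rot: [0.11, -3.137, 0.003]
force: [0.2, 0.0, 0.7]
width: 0.578
finger_force: 0.0
```

Request:
jog_arm(
  plan=[
    [0, 0, 0, 0, 0, 0, 0.15],
    [0, 0, 0, 0, 0, 0, 0.5],
    [0, 0, 0, 0, 0, 0, 0.8],
    [0, 0, 0, 0, 0, 0, 0.8],
  ],
  squeeze=40,
)

```text
clock: 16.3
eef_pos: [549.0, -0.8, 19.7]
tool_rot: [-0.11, 3.139, -0.003]
force: [-0.9, 0.3, 6.0]
width: 0.338
finger_force: 40.4
```

Run:
```python
from h import *
Y=np.pi+.07
save([548.5,-.5,18.5],Rt(Y))
call([((547,-.5,150),Y,0)])
call([((516,-160,150),Y,0)])
call([((482,-332,130),Y,0)])
call([((482,-332,45),Y,0)])
```

```text
[1.5, 0.1, -131.5] [0.0, 0.0, 0.0]
[42.1, -156.9, 0.0] [0.0, 0.0, 0.0]
[45.9, -169.2, 20.0] [0.0, 0.0, 0.0]
[0.0, 0.0, 85.0] [0.0, 0.0, 0.0]
```

Request:
jog_arm(
  plan=[
    [0, 0, -25, 0, 0, 0, 0.8],
    [0, 0, -60, 0, 0, 0, 0.8],
    [1.5, 0, -100, 0, 0, 0, 0.8],
    [1.5, 0, -131.5, 0, 0, 0, 0.8],
    [1.5, 0, -131.5, 0, 0, 0, 0.8],
  ],
)

```text
clock: 16.8
eef_pos: [548.8, -0.7, 155.1]
tool_rot: [-0.11, 3.133, -0.003]
force: [0.0, 0.9, -0.1]
width: 0.342
finger_force: 39.7
```

Request:
jog_arm(
  plan=[
    [10, -36, 0, 0, 0, 0, 0.8],
    [21, -78, 0, 0, 0, 0, 0.8],
    [32, -120, 0, 0, 0, 0, 0.8],
    [42.1, -156.9, 0, 0, 0, 0, 0.8],
  ],
)

```text
clock: 17.2
eef_pos: [515.2, -161.7, 149.6]
tool_rot: [0.11, -3.138, 0.003]
force: [0.8, 0.1, -0.7]
width: 0.336
finger_force: 39.7
```

Request:
jog_arm(
  plan=[
    [11, -40, 5, 0, 0, 0, 0.8],
    [22, -82, 10, 0, 0, 0, 0.8],
    [34, -125, 15, 0, 0, 0, 0.8],
    [45.9, -169.2, 20, 0, 0, 0, 0.8],
    [45.9, -169.2, 20, 0, 0, 0, 0.8],
  ],
)

```text
clock: 17.7
eef_pos: [480.0, -336.3, 128.6]
tool_rot: [0.103, -3.137, 0.002]
force: [-1.4, 0.7, -0.7]
width: 0.335
finger_force: 39.7
```

Request:
jog_arm(
  plan=[
    [0, 0, 30, 0, 0, 0, 0.8],
    [0, 0, 55, 0, 0, 0, 0.8],
    [0, 0, 75, 0, 0, 0, 0.8],
    [0, 0, 85, 0, 0, 0, 0.8],
    [0, 0, 85, 0, 0, 0, 0.8],
  ],
)

```text
clock: 18.2
eef_pos: [481.2, -331.5, 44.0]
tool_rot: [0.111, -3.136, -0.0]
force: [0.2, -0.5, -1.1]
width: 0.336
finger_force: 39.8
```

Run:
```python
from h import *
st()
c=cap('scene');a=cap('top');cv2.imwrite('pics/o1.png',np.hstack([cv2.resize(c['frame'][100:220,140:290],(500,400),interpolation=cv2.INTER_CUBIC),cv2.resize(a['frame'][155:245,380:450],(300,400),interpolation=cv2.INTER_CUBIC)]))
```

```text
t 18.2 eef [ 481.2 -331.5   44. ] rot [ 0.111 -3.136 -0.   ] dcmd [-0.9  0.5 -1. ] F [ 0.2 -0.5 -1.1] w 0.336 ff 39.8 q [-0.6   0.18 -0.09  1.3  -0.   -0.67]
```

View pics/o1.png

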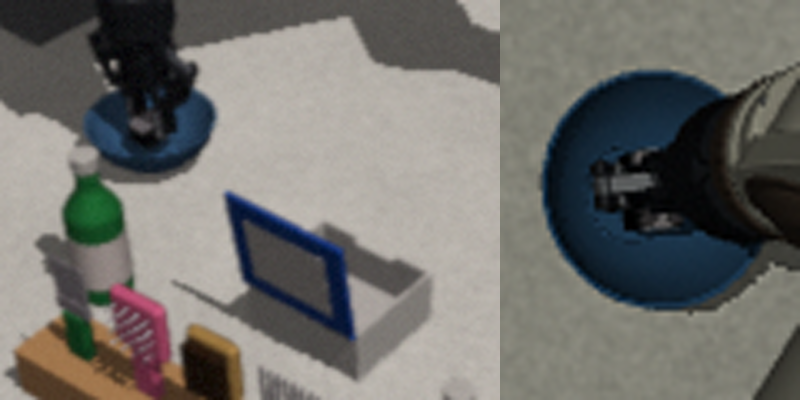

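The head is held over the middle of the bowl (left half (150,125)), the case is empty and the lid is still open. I'll lower it slowly.

Request:
jog_arm(
  plan=[
    [0, 0, 6, 0, 0, 0, 0.8],
    [0, 0, 11, 0, 0, 0, 0.8],
    [0, 0, 14, 0, 0, 0, 0.8],
    [0, 0, 15, 0, 0, 0, 0.8],
    [0, 0, 15, 0, 0, 0, 0.8],
  ],
)

```text
clock: 18.8
eef_pos: [481.8, -332.3, 30.5]
tool_rot: [0.11, -3.139, 0.002]
force: [0.2, -0.3, -1.3]
width: 0.337
finger_force: 39.8
```

Request:
jog_arm(
  plan=[
    [0, 0, 1, 0, 0, 0, 0.8],
    [0, 0, 2, 0, 0, 0, 0.8],
    [0, 0, 3, 0, 0, 0, 0.8],
    [0, 0, 3, 0, 0, 0, 0.8],
  ],
)

```text
clock: 19.2
eef_pos: [481.9, -332.3, 27.5]
tool_rot: [0.11, -3.139, 0.003]
force: [-0.8, -0.5, -0.9]
width: 0.341
finger_force: 39.8
```

Request:
jog_arm(
  plan=[
    [0, 0, 0.8, 0, 0, 0, 0.8],
    [0, 0, 1.6, 0, 0, 0, 0.8],
    [0, 0, 2, 0, 0, 0, 0.8],
    [0, 0, 2, 0, 0, 0, 0.8],
  ],
)

```text
clock: 19.6
eef_pos: [481.9, -332.4, 25.6]
tool_rot: [0.11, -3.139, 0.003]
force: [-0.4, 0.1, -0.6]
width: 0.336
finger_force: 39.8
```

Request:
jog_arm(
  plan=[
    [0, 0, 0.7, 0, 0, 0, 0.8],
    [0, 0, 1.4, 0, 0, 0, 0.8],
    [0, 0, 2, 0, 0, 0, 0.8],
    [0, 0, 2, 0, 0, 0, 0.8],
  ],
)

```text
clock: 20.0
eef_pos: [481.9, -332.4, 23.6]
tool_rot: [0.11, -3.139, 0.003]
force: [-0.5, 0.4, -0.5]
width: 0.336
finger_force: 39.8
```

Request:
jog_arm(
  plan=[
    [0, 0, 0.7, 0, 0, 0, 0.8],
    [0, 0, 1.3, 0, 0, 0, 0.8],
    [0, 0, 1.5, 0, 0, 0, 0.8],
    [0, 0, 1.5, 0, 0, 0, 0.8],
  ],
)

```text
clock: 20.4
eef_pos: [481.9, -332.4, 22.2]
tool_rot: [0.11, -3.139, 0.003]
force: [0.2, -0.8, -0.6]
width: 0.343
finger_force: 39.8
```

Request:
jog_arm(
  plan=[
    [0, 0, 0.7, 0, 0, 0, 0.8],
    [0, 0, 1.3, 0, 0, 0, 0.8],
    [0, 0, 1.5, 0, 0, 0, 0.8],
    [0, 0, 1.5, 0, 0, 0, 0.8],
  ],
)

```text
clock: 20.8
eef_pos: [481.9, -332.4, 20.7]
tool_rot: [0.11, -3.139, 0.003]
force: [-0.1, -0.2, -0.5]
width: 0.337
finger_force: 39.9
```

Request:
jog_arm(
  plan=[
    [0, 0, 0.5, 0, 0, 0, 0.8],
    [0, 0, 1, 0, 0, 0, 0.8],
    [0, 0, 1, 0, 0, 0, 0.8],
  ],
)

```text
clock: 21.1
eef_pos: [481.9, -332.4, 20.7]
tool_rot: [0.11, -3.139, 0.003]
force: [-3.6, 2.2, 7.0]
width: 0.338
finger_force: 40.7
```

Request:
jog_arm(
  plan=[
    [0, 0, -0.5, 0, 0, 0, 0.8],
    [0, 0, -0.5, 0, 0, 0, 0.3],
    [0, 0, -0.5, 0, 0, 0, 0.2],
    [0, 0, -0.5, 0, 0, 0, 0.1],
    [0, 0, -0.5, 0, 0, 0, 0.1],
  ],
)

```text
clock: 21.6
eef_pos: [481.9, -332.4, 20.0]
tool_rot: [0.11, -3.139, 0.003]
force: [0.4, 0.0, -0.0]
width: 0.452
finger_force: 0.0
```

Request:
jog_arm(
  plan=[
    [0, 0, -10, 0, 0, 0, 0.1],
    [0, 0, -35, 0, 0, 0, 0.1],
    [0, 0, -75, 0, 0, 0, 0.1],
    [0, 0, -120, 0, 0, 0, 0.1],
    [0, 0, -160, 0, 0, 0, 0.1],
  ],
)

```text
clock: 22.1
eef_pos: [481.9, -332.1, 183.2]
tool_rot: [-0.11, 3.139, -0.004]
force: [0.8, -0.5, -0.5]
width: 0.452
finger_force: 0.0
```

Request:
jog_arm(
  plan=[
    [40, 0, 0, 0, 0, 0, 0.1],
    [80, 0, 0, 0, 0, 0, 0.1],
    [120, 0, 0, 0, 0, 0, 0.1],
    [140, 0, 0, 0, 0, 0, 0.1],
    [140, 0, 0, 0, 0, 0, 0.1],
  ],
)

```text
clock: 22.6
eef_pos: [340.5, -342.2, 181.7]
tool_rot: [-0.107, 3.14, -0.005]
force: [0.7, -0.8, 0.3]
width: 0.451
finger_force: 0.0
```

Run:
```python
from h import *
print(robot.read_state()['eef_pos'])
c=cap('scene');a=cap('top')
cv2.imwrite('pics/p1.png',np.hstack([cv2.resize(c['frame'][100:270,130:390],(430,281),interpolation=cv2.INTER_CUBIC),cv2.resize(a['frame'][75:245,140:450],(370,281))]))
a0=pickle.load(open('top0.pkl','rb'))
# shifts of loose things vs first picture
for n,(lo,hi,bx) in {'bowl':((95,100,30),(115,255,255),(380,160,455,235)),'shampoo':((50,100,30),(85,255,255),(345,105,390,150)),'cond':((20,120,60),(32,255,255),(185,115,220,150))}.items():
    o=[]
    for im in(a0,a):
        m=cv2.inRange(cv2.cvtColor(im['frame'],cv2.COLOR_BGR2HSV),lo,hi)[bx[1]:bx[3],bx[0]:bx[2]];x,y,w,h=cv2.boundingRect(m);o.append((x,y,w,h))
    print(n,o)
```

```text
[ 340.48971791 -342.19093873  181.74372112]
bowl [(10, 11, 54, 53), (10, 11, 54, 54)]
shampoo [(7, 10, 30, 30), (7, 10, 30, 29)]
cond [(5, 5, 19, 26), (5, 5, 19, 26)]
```

View pics/p1.png

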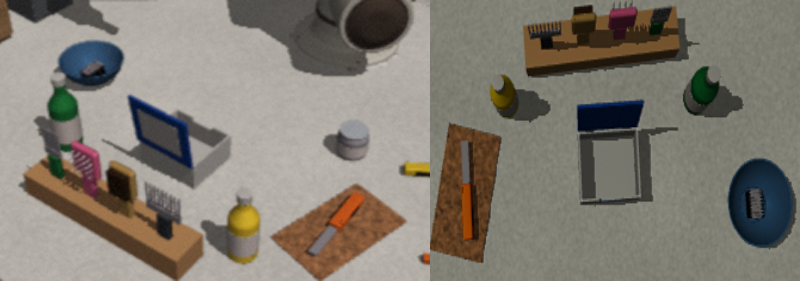

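The final picture shows the head in the bowl ((92,68) left, (755,203) right), the lid open and the case empty. The opener lies flat on the mat, and nothing else has shifted.

```bash
python3 -c "
from plant import robot
print(robot.finish_job())"
```

```text
the job is handed in; nothing more can be done
None
```

The job is handed in at about 23 s: the blade pried the lid up and swung it open to about 1.7 rad, the opener lies flat on the mat, and the clipper head rests in the bowl, with nothing else seen to have moved.

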